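# Tip the last tube into the sharps container and bail it shut

### The arm

A 6-joint arm with a two-finger parallel gripper is mounted at the origin on a cart in front of the work surface, level with it; the furniture and walls round the work are solid. World frame = base frame: x ahead of the robot, y to its left, z up, the work surface at z = 0. Lengths are in m, angles in rad, forces in N, time in s.
With the tool pointing down it reaches from about 0.375 to 0.9 m from the base axis. Payload 3.1 kg.
Tool frame: the origin (TCP) lies at the very end of the fingers, on their centre line; the grasp point (between the pads) lies 19 mm behind it; y points along the fingers, x is the direction in which the jaws open and shut, and the axes are right-handed (so a half turn about y gives the same grasp; the last joint's range is limited). The gripper opens to 87 mm and grips with 3 to 60 N. Pads are 19 mm wide; open, the fingers measure 117 mm over their backs; the gripper's body (75 mm by 190 mm) begins 51 mm behind the grasp point.
Start: joints at [0.967, 0.527, 1.433, -0, 1.181, -0.178], TCP at [0.258, 0.569, 0.223] pointing down, gripper open.
Joint ranges: [-3.08, 3.08], [-0.75, 2.2], [0.22, 2.44], [-1.43, 4.57], [0, 2.65], [-2.85, 2.85]. Speed limits (rad/s): [2.79, 2.79, 3.14, 3.14, 3.14, 3.14].

### API

Orientations are given as a unit quaternion [x, y, z, w].
In Python, from rig import robot gives the robot as it stands.
- The arm moves only by the shell command python3 -m creep 'ROWS' [FORCE]. ROWS is JSON, a list of rows, each a list of 3 entries, a list of its own where there are three numbers: the shift along the tool's x, y, z in mm, then the turn about the tool's y in rad, then the opening, from 0 (shut) to 1 (fully open). A call has 1 to 8 rows; each row shifts and turns the commanded pose from where the row before left it, along the tool's axes as they then stand; what a row does not reach is not made up. A row lasts 1/10 s, in which the tool goes at most 50 mm and 8.59 degrees, less where a joint would pass 70% of its speed; a pose out of reach is approached as far as the arm can. A call with a gripper value outside its range is refused whole. The fingers move at their own pace and stop on an object; FORCE is the grip in N (left out, the last holds). Time passes only in rows, so rows that do not move let the fingers close. It gives the time, the measured TCP pose, the force and the opening at its end, in the units of the state.
- robot.get_obs(): the state, without advancing time (a new reading comes with each control period).
- robot.camera(name): name is "scene" or "top" or "wrist"; returns a dict with "pixels" (400x640x3 uint8, red, green, blue), "fx", "fy", "cx", "cy" (pixels), "position" and "rotation" of the camera in the world. Camera axes: x right, y up, looking along -z (the intrinsics and any distortion apply to the point x, -y, -z); pixel columns grow to the right and rows downward; lengths in m; the calibration is good to about 2 mm. A picture is of the moment at which its call begins. There is no depth.
- robot.hand_in(): hands the job in, once; it reports no verdict.
The state is a dict: "time": time; "q": joint angles; "joint_velocities": joint speeds; "joint_torque": joint torques, N m; "position": TCP position; "tool_rot": TCP orientation; "ft_force": force on the tool from outside, world axes, zero at the start; "moment": the same for the moment, N m; "grip_width": finger opening in m.
Only numpy, scipy, OpenCV 4.12 (cv2) and the standard library are available. Lean on these libraries where they do the work, as an engineer would, in place of code of your own. Each camera call takes 0.05 s, during which the arm holds its last target.

### The job

This sharps container is being closed for collection, and one used sample tube still lies in its tipped-out hopper: push the hopper up and over until it is fully shut, so that the tube slides down into the container. Then flip the wire bail over from the back, by its tab, so that it lies across the front of the shut hopper and locks it. Pushing with the shut fingers does it all; do not touch the used tube itself, and leave the things around standing where they are.

Things in the scene. Friction and masses are not known exactly. Their poses are not given: they have to be found in the camera images.
- sharps_bin: sharps container, fixed: bin 124 x 140 x 125 mm with a hood; the flat roof, 186 mm high, reaches from x = -14 to +36 mm, then slopes down to the back. Origin: centre of its underside, on the counter. Its x axis points from its front (hopper side) to its back, z up. Hopper hinge line: along y at x = -52, z = 128 mm. Bail pivot line: along y at x = 10, z = 118 mm
- hopper (a joint): tilting hopper in the front of the hood, rad: 0 = tipped out for loading, front panel leaning 40 degrees out from upright; 1.187 = fully shut on its stop, panel leaning 28 degrees inward. Panel 66 mm high, 126 mm wide; behind it the floor with the tube tips down to the inside. Stiff hinge (0.3 N at the upper edge): it stays where it is left. Starts at 0 to 0.12
- hopper_edge (a point): middle of the rolled upper edge (5 mm thick) of the hopper's front panel; moves with it. Just below it a rib stands 4.5 mm out from the panel. In the container's frame x = -94, z = 179 mm tipped out, x = -21, z = 186 mm shut. Push from the front, toward the container's back
- bail (a joint): wire bail, rad: 0 = on its stop, leaning 35 degrees back behind the hood; 1.138 = fully over, its bar across the front of the shut hopper, on the rib under the upper edge. Bar 80 mm from the pivot line, 135 mm long. It swings freely and falls by its own weight to whichever side of upright (0.61) it leans. Once over, it keeps the shut hopper from opening
- bail_tab (a point): centre of the finger tab on the middle of the bail's bar: 46 mm wide (y), 6 mm thick, standing up to 10 mm beyond this point. In the container's frame x = 61, z = 190 mm at the start; 206 mm high when upright
- tube_mid (a point): centre of the used, stoppered sample tube, 84 mm long and 15 mm thick, lying on the hopper's floor along the container's y axis; 137 mm above the counter or a few mm less at the start
- jug: large white bottle, 104 mm wide, 220 mm high, standing on the counter (origin: centre of its underside); leave it alone
- cup: lidded specimen cup, 49 mm wide, 55 mm high (origin: centre of its underside); leave it alone
- vial: small dropper vial, 26 mm wide, 58 mm high (origin: centre of its underside); leave it alone
- dish: covered culture dish, 93 mm wide, 16 mm high (origin: centre of its underside); leave it alone
Not all that is in view belongs to the job. Leave any green or orange look-alike of the part that bears tube_mid alone.

How it is judged:
By the outcome, as a careful person would: the job done as asked, in the order asked, and still so for the second after the job is handed in, with the robot touching nothing.
It also fails if it takes over 50 s, if anything falls off the work surface, if the arm or the gripper's body presses on something with over 40 N, if the wrist force passes 120 N, or if a joint passes its speed limit or range.

## Working session

There is one attempt and no reset: what is moved stays moved. The work goes in short steps, Python scripts to look and compute and a shell command to move; the robot and the scene stay as the last step left them, time stands still between calls to the robot, and variables do not carry over. Pictures are saved under pics/ and viewed, and the job is handed in when it is done.

```bash
ls; mkdir -p pics; python3 - <<'E'
from rig import robot
import cv2
for n in ["scene","top","wrist"]:
    c=robot.camera(n); cv2.imwrite(f"pics/{n}0.png",c["pixels"][:,:,::-1])
    print(n,c["fx"],c["fy"],c["cx"],c["cy"],c["position"],c["rotation"],[k for k in c])
print(robot.get_obs())
E
```

```text
pics
scene 423.423763931672 423.423763931672 315.96781066130933 197.2885076990623 [ 0.19248735 -0.79501035  0.96321771] [ 0.37921349 -0.08721195 -0.22953366  0.89213536] ['pixels', 'fx', 'fy', 'cx', 'cy', 'position', 'rotation']
top 428.4796283602017 428.4796283602017 324.2287177090621 200.18432730463383 [ 0.43773342 -0.01424107  1.1089156 ] [ 0.05625256 -0.05911268 -0.69416182  0.71517879] ['pixels', 'fx', 'fy', 'cx', 'cy', 'position', 'rotation']
wrist 332.3904021767747 332.3904021767747 318.47956050584594 197.74757239899674 [0.18600858 0.60224379 0.38384948] [-0.12169611 -0.07748457  0.53605839  0.83176174] ['pixels', 'fx', 'fy', 'cx', 'cy', 'position', 'rotation']
{'time': 0.15, 'q': array([ 9.66469481e-01,  5.28276198e-01,  1.43364714e+00,  1.48258344e-05,
        1.18140004e+00, -1.78466344e-01]), 'joint_velocities': array([-4.30318930e-04, -3.50652765e-03, -2.61077252e-03, -8.19815908e-04,
        5.83300425e-05,  2.35634984e-05]), 'joint_torque': array([ 1.46625931e-03, -4.40429306e+01, -1.76843494e+01,  6.34466624e-02,
        5.52999624e-02, -9.79490528e-05]), 'position': array([0.25780349, 0.5687118 , 0.22176949]), 'tool_rot': array([ 0.59460166,  0.3824768 , -0.38361056, -0.59414081]), 'ft_force': array([-0.58696339,  0.95999728,  0.40415497]), 'moment': array([-0.01910357,  0.00860664,  0.04092296]), 'grip_width': 0.08721407570175685}
```

View pics/scene0.png

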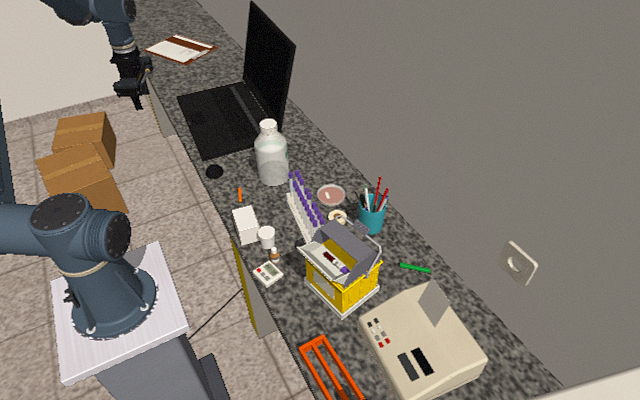

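View pics/top0.png

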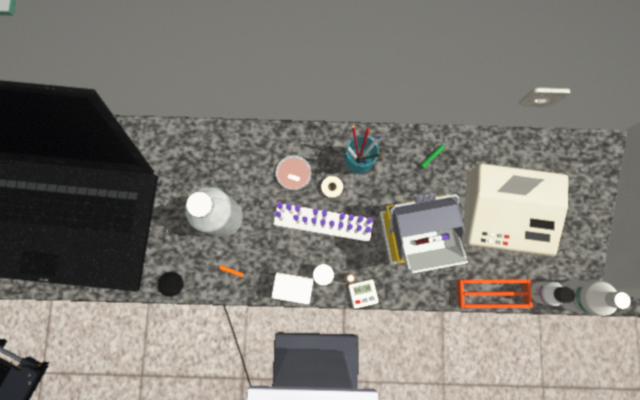

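View pics/wrist0.png

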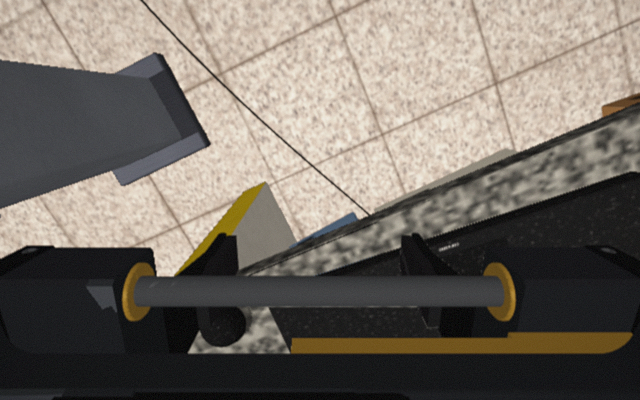

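```bash
cat > h.py <<'E'
from rig import robot
import cv2,numpy as np
from scipy.spatial.transform import Rotation as R
def cam(n):
    return robot.camera(n)
def _R(c): return R.from_quat(c["rotation"]).as_matrix() if np.size(c["rotation"])==4 else np.array(c["rotation"])
def proj(c,P):
    p=(np.atleast_2d(P)-c["position"])@_R(c)
    return np.c_[c["cx"]+c["fx"]*p[:,0]/-p[:,2], c["cy"]+c["fy"]*(-p[:,1])/-p[:,2]]
def ray(c,uv):
    d=np.array([(uv[0]-c["cx"])/c["fx"],-(uv[1]-c["cy"])/c["fy"],-1.]); return np.array(c["position"]),_R(c)@d
def plane(c,uv,z):
    o,d=ray(c,uv); return o+d*(z-o[2])/d[2]
def crop(c,x0,y0,x1,y1,s,name):
    im=cv2.resize(c["pixels"][y0:y1,x0:x1,::-1],None,fx=s,fy=s,interpolation=cv2.INTER_CUBIC); cv2.imwrite("pics/"+name,im)
E
python3 - <<'E'
from h import *
c=cam("top"); crop(c,370,180,490,280,6,"top1.png")
s=cam("scene"); crop(s,280,190,400,330,4,"sc1.png"); 
E
```

```text
(no output)
```

View pics/top1.png

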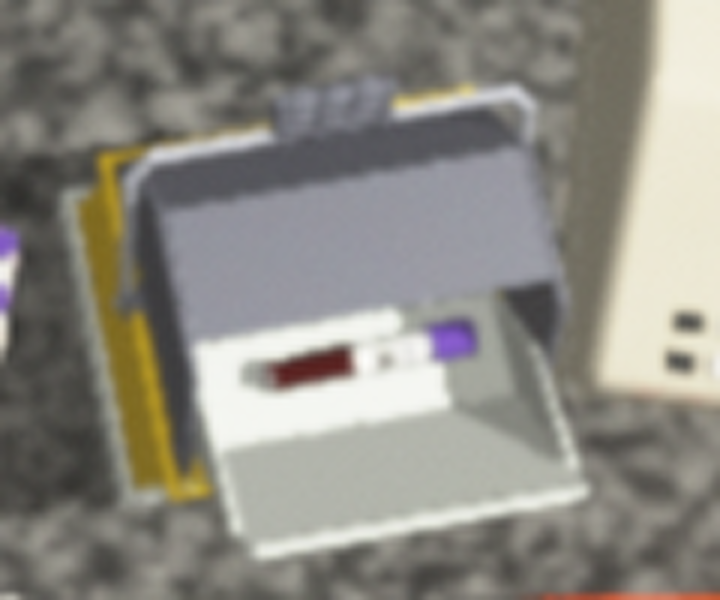

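View pics/sc1.png

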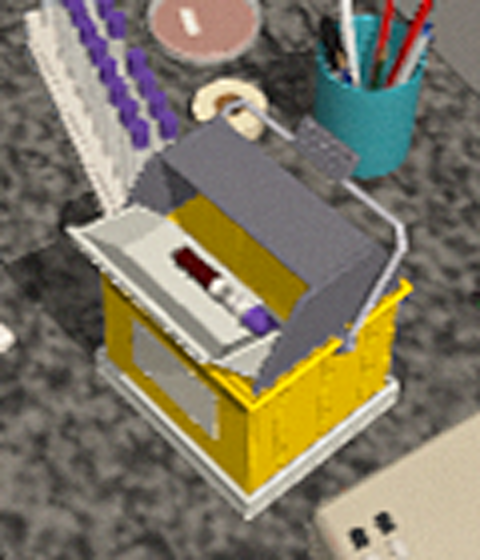

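```bash
python3 - <<'E'
from h import *
c=cam("top")
def P(u,v,z): return plane(c,(370+u/6,180+v/6),z)
fl,fr=P(190,340,.186),P(560,277,.186); bl,br=P(160,212,.186),P(525,150,.186)
el,er=P(258,552,.18),P(588,490,.18); tab=P(335,108,.190)
for n,p in dict(fl=fl,fr=fr,bl=bl,br=br,el=el,er=er,tab=tab).items(): print(n,p.round(4))
for a,b in((fl,fr),(bl,br),(el,er)):
    d=a-b; print(np.linalg.norm(d),np.degrees(np.arctan2(-d[0],d[1])),((a+b)/2).round(4))
rc=(fl+fr+bl+br)/4
d=(fl-fr)+(bl-br)+(el-er); yaw=np.arctan2(-d[0],d[1]); ax=np.array([np.cos(yaw),np.sin(yaw)]); ay=np.array([-ax[1],ax[0]])
print("yaw",np.degrees(yaw),"org roof",rc[:2]-.011*ax)
o=rc[:2]-.011*ax
for p in((el+er)/2,tab,fl,fr,bl,br): print((p[:2]-o)@ax,(p[:2]-o)@ay)
# check in both views
s=cam("scene")
ims=s["pixels"][:,:,::-1].copy(); imt=c["pixels"][:,:,::-1].copy()
def W(x,y,z): return [*(o+ax*x+ay*y),z]
L=[W(-.014,.062,.186),W(-.014,-.062,.186),W(.036,.062,.186),W(.036,-.062,.186),W(-.094,.063,.179),W(-.094,-.063,.179),W(.061,0,.19),W(-.062,.07,0),W(-.062,-.07,0),W(.062,-.07,0)]
for cc,im,b,n in((s,ims,(280,190,400,330),"s"),(c,imt,(370,180,490,280),"t")):
    k=4; cr=cv2.resize(im[b[1]:b[3],b[0]:b[2]],None,fx=k,fy=k)
    for q in proj(cc,L): cv2.circle(cr,tuple(int(v) for v in ((q-b[:2])*k+k/2)),3,(0,0,255),-1)
    cv2.imwrite(f"pics/chk_{n}.png",cr)
# other things
for n,uv,z in(("cup",(323,274),.055),("vial",(351,279),.058),("timer",(363,294),.01),("rack r",(372,228),.08),("analyser bl",(470,245),.1),("analyser tl",(478,167),.1),("jugcap",(200,205),.22),("pencup",(362,152),.1)): print(n,plane(c,uv,z).round(3))
E
```

```text
fl [ 0.5153 -0.1849  0.186 ]
fr [ 0.542  -0.3186  0.186 ]
bl [ 0.5613 -0.174   0.186 ]
br [ 0.5881 -0.3069  0.186 ]
el [ 0.4409 -0.2103  0.18  ]
er [ 0.4663 -0.3288  0.18  ]
tab [ 0.6008 -0.2369  0.19  ]
0.13631527974920407 11.306317986964912 [ 0.5286 -0.2517  0.186 ]
0.13553714063408792 11.381838537647235 [ 0.5747 -0.2405  0.186 ]
0.12120557480846758 12.097694258554894 [ 0.4536 -0.2695  0.18  ]
yaw 11.576391034531124 org roof [ 0.54088419 -0.24831746]
-0.0898002662381573 -0.003277839648763521
0.06094741631648651 -0.0007990272674458271
-0.012358351356558512 0.06725744621575247
-0.013000893390450413 -0.06905631916705268
0.03490973564434639 0.06866761610812006
0.03444950910266221 -0.06686874315681984
cup [ 0.43  -0.018  0.055]
vial [ 0.42  -0.086  0.058]
timer [ 0.383 -0.12   0.01 ]
rack r [ 0.543 -0.133  0.08 ]
analyser bl [ 0.508 -0.362  0.1  ]
analyser tl [ 0.697 -0.386  0.1  ]
jugcap [0.566 0.244 0.22 ]
pencup [ 0.726 -0.104  0.1  ]
```

View pics/chk_s.png

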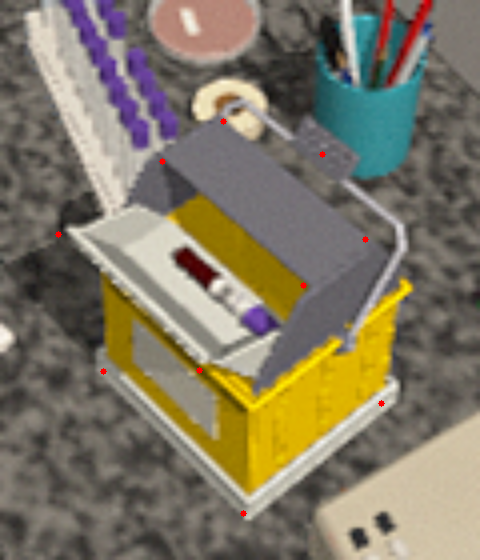

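View pics/chk_t.png

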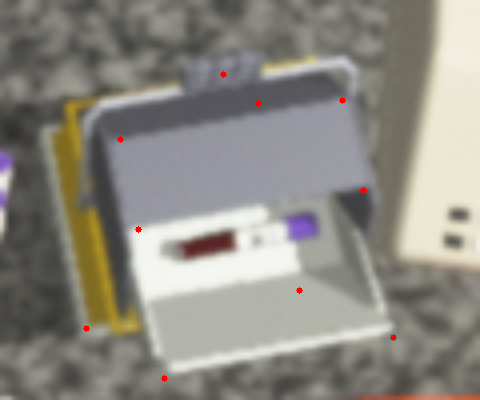

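```bash
cat >> h.py <<'E'
YAW=np.radians(11.58); AX=np.array([np.cos(YAW),np.sin(YAW),0]); AY=np.array([-AX[1],AX[0],0]); O=np.array([.541,-.2485,0])
def loc(p): d=np.array(p)-O; return np.array([d@AX,d@AY,d[2]])
def W(x,y,z): return O+x*AX+y*AY+np.array([0,0,z])
def st():
    o=robot.get_obs(); M=R.from_quat(o["tool_rot"]).as_matrix()
    print("t",round(o["time"],2),"pos",o["position"].round(4),"loc",loc(o["position"]).round(4),"F",o["ft_force"].round(1),"w",round(o["grip_width"],3),"q",o["q"].round(2))
    return o,M
def to(target):
    o,M=st(); print("tool shift mm",(M.T@(np.array(target)-o["position"])*1000).round(1))
E
python3 - <<'E'
from h import *
o,M=st(); print(M.round(3)); 
for a in (YAW,):
  for sgn in(1,-1):
    # want tool x = sgn*AY
    v=M.T@(sgn*AY); print(sgn, "turn about tool y", np.arctan2(-v[2],v[0]))
for t in ([.42,.10,.27],W(-.16,0,.25)): print(t,M.T@(np.array(t)-o["position"])*1000)
E
```

```text
t 0.35 pos [0.258  0.5691 0.2223] loc [-0.1131  0.8577  0.2223] F [ 0.7  0.5 -0.7] w 0.087 q [ 0.97  0.53  1.43 -0.    1.18 -0.18]
[[ 0.413 -0.    -0.911]
 [ 0.911 -0.     0.413]
 [-0.001 -1.     0.   ]]
1 turn about tool y -0.6279170921738577
-1 turn about tool y 2.5136755614159356
[0.42, 0.1, 0.27] [-360.28653804  -47.54228721 -341.26143051]
[ 0.38425674 -0.28061776  0.25      ] [-721.6709367   -27.36949257 -465.92831199]
```

```bash
python3 -m creep '[[[0,-10,0],-0.1256,0],[[0,-10,0],-0.1256,0],[[0,-10,0],-0.1256,0],[[0,-10,0],-0.1256,0],[[0,-10,0],-0.1256,0],[[0,0,0],0,0]]' 20; python3 - <<'E'
from h import *
o,M=st(); print((M.T@AX).round(4)); to([.44,.1,.27]); to(W(-.16,0,.25))
E
```

```text
time: 0.95
position: [0.2586, 0.57, 0.2741]
tool_rot: [0.447, 0.549, -0.547, -0.447]
ft_force: [0.8, -0.1, -0.2]
grip_width: 0.0468
t 0.95 pos [0.2586 0.57   0.2741] loc [-0.1123  0.8585  0.2741] F [ 0.8 -0.1 -0.2] w 0.047 q [ 0.97  0.48  1.37  0.    1.29 -0.81]
[ 1.0e-04  2.4e-03 -1.0e+00]
t 0.95 pos [0.2586 0.57   0.2741] loc [-0.1123  0.8585  0.2741] F [ 0.8 -0.1 -0.2] w 0.047 q [ 0.97  0.48  1.37  0.    1.29 -0.81]
tool shift mm [-496.8    3.1  -83.4]
t 0.95 pos [0.2586 0.57   0.2741] loc [-0.1123  0.8585  0.2741] F [ 0.8 -0.1 -0.2] w 0.047 q [ 0.97  0.48  1.37  0.    1.29 -0.81]
tool shift mm [-858.6   22.    47.6]
```

```bash
python3 -m creep '[[[-48,0,-8],0,0],[[-48,0,-8],0,0],[[-48,0,-8],0,0],[[-48,0,-8],0,0],[[-48,0,-8],0,0],[[-48,0,-8],0,0],[[-48,0,-8],0,0],[[-48,0,-8],0,0]]' ; python3 -m creep '[[[-48,0,-8],0,0],[[-48,0,-8],0,0],[[-48,0,15],0,0],[[-48,0,15],0,0],[[-48,0,20],0,0],[[-48,0,20],0,0],[[-48,0,25],0,0],[[-48,0,20],0,0]]';  python3 - <<'E'
from h import *
to(W(-.16,0,.25))
E
```

```text
time: 1.75
position: [0.3981, 0.204, 0.2723]
tool_rot: [0.448, 0.547, -0.547, -0.448]
ft_force: [0.4, 0.3, -0.5]
grip_width: 0.0005
time: 2.55
position: [0.379, -0.1812, 0.2723]
tool_rot: [0.448, 0.547, -0.547, -0.448]
ft_force: [0.7, -0.4, 0.0]
grip_width: 0.0003
t 2.55 pos [ 0.379  -0.1812  0.2723] loc [-0.1451  0.0985  0.2723] F [ 0.7 -0.4  0. ] w 0.0 q [-0.71  0.18  1.85  0.    1.11 -2.48]
tool shift mm [-98.5  22.2  14.5]
```

```bash
python3 -m creep '[[[-45,0,5],0,0],[[-45,5,5],0,0],[[-9,45,4],0,0],[[0,45,0],0,0],[[0,8,0],0,0],[[0,0,0],0,0]]';  python3 - <<'E'
from h import *
st()
c=cam("top"); crop(c,370,180,490,280,6,"top2.png")
s=cam("scene"); crop(s,280,190,400,330,4,"sc2.png"); 
E
```

```text
time: 3.15
position: [0.3857, -0.2785, 0.1683]
tool_rot: [0.446, 0.548, -0.547, -0.449]
ft_force: [0.5, -0.1, -0.9]
grip_width: 0.0005
t 3.15 pos [ 0.3857 -0.2785  0.1683] loc [-0.1582  0.0018  0.1683] F [ 0.5 -0.1 -0.9] w 0.0 q [-0.86  0.41  1.85  0.    0.88 -2.63]
```

View pics/sc2.png

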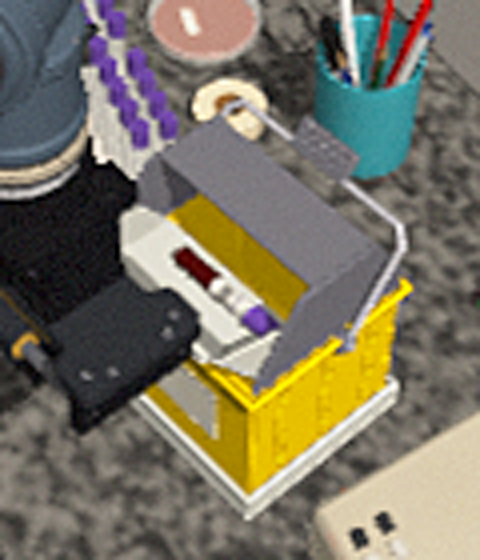

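View pics/top2.png

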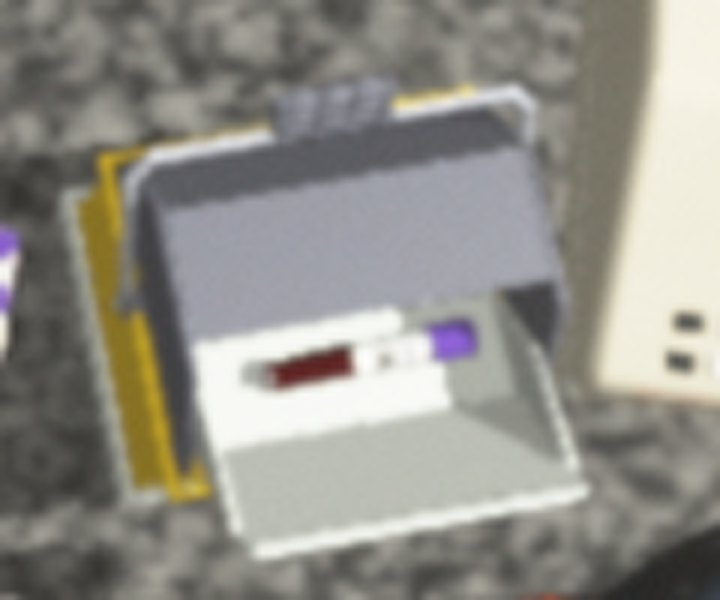

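```bash
python3 -m creep '[[[0,-5,-20],0,0],[[0,0,-25],0,0],[[0,0,-20],0,0],[[0,0,-12],0,0],[[0,0,-12],0,0],[[0,0,0],0,0]]';  python3 - <<'E'
from h import *
st()
c=cam("top"); crop(c,370,180,490,280,6,"top3.png")
E
```

```text
time: 3.85
position: [0.4755, -0.2618, 0.1756]
tool_rot: [0.448, 0.548, -0.548, -0.445]
ft_force: [-0.0, 0.2, 1.1]
grip_width: 0.0003
t 3.85 pos [ 0.4755 -0.2618  0.1756] loc [-6.680e-02  1.000e-04  1.756e-01] F [-0.   0.2  1.1] w 0.0 q [-0.71  0.48  1.69  0.    0.97 -2.48]
```

View pics/top3.png

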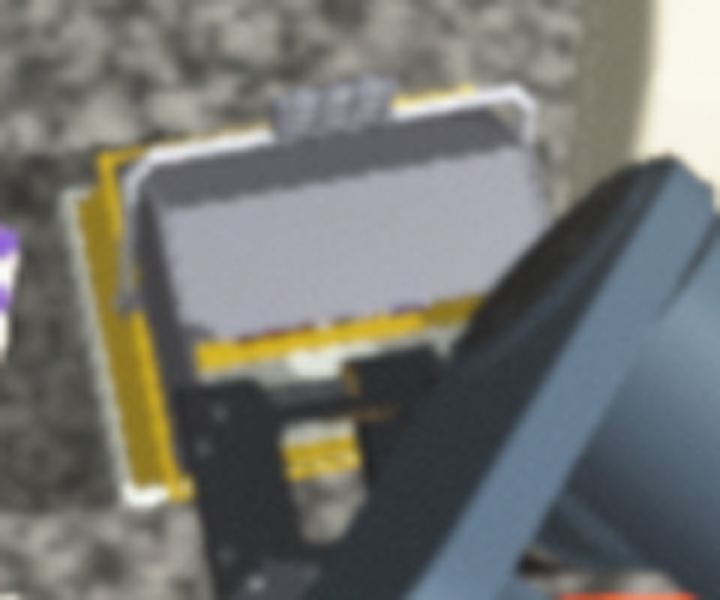

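```bash
python3 -m creep '[[[0,0,-8],0,0],[[0,0,-6],0,0],[[0,0,-4],0,0],[[0,0,0],0,0]]'; python3 -m creep '[[[0,0,-3],0,0],[[0,0,0],0,0]]';python3 - <<'E'
from h import *
st()
c=cam("top"); crop(c,370,180,490,280,6,"top4.png"); s=cam("scene"); crop(s,280,190,400,330,4,"sc4.png"); 
E
```

```text
time: 4.3
position: [0.4919, -0.2582, 0.1744]
tool_rot: [0.447, 0.548, -0.548, -0.447]
ft_force: [-0.4, -0.4, -0.5]
grip_width: -0.0
time: 4.5
position: [0.4945, -0.2575, 0.1745]
tool_rot: [0.447, 0.548, -0.548, -0.447]
ft_force: [0.1, 0.1, 0.5]
grip_width: 0.0007
t 4.5 pos [ 0.4945 -0.2575  0.1745] loc [-0.0473  0.0005  0.1745] F [0.1 0.1 0.5] w 0.001 q [-0.68  0.5   1.65  0.    0.99 -2.45]
```

View pics/sc4.png

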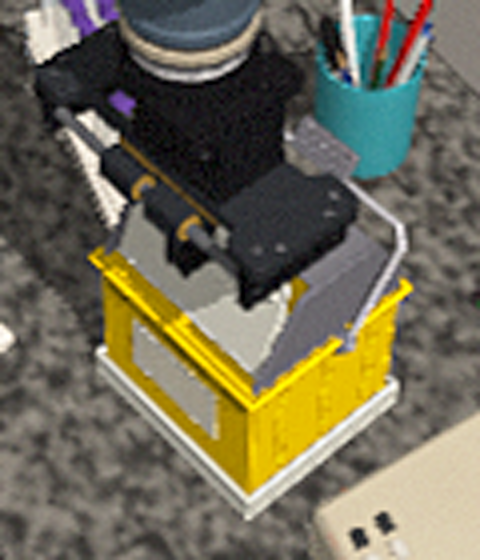

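View pics/top4.png

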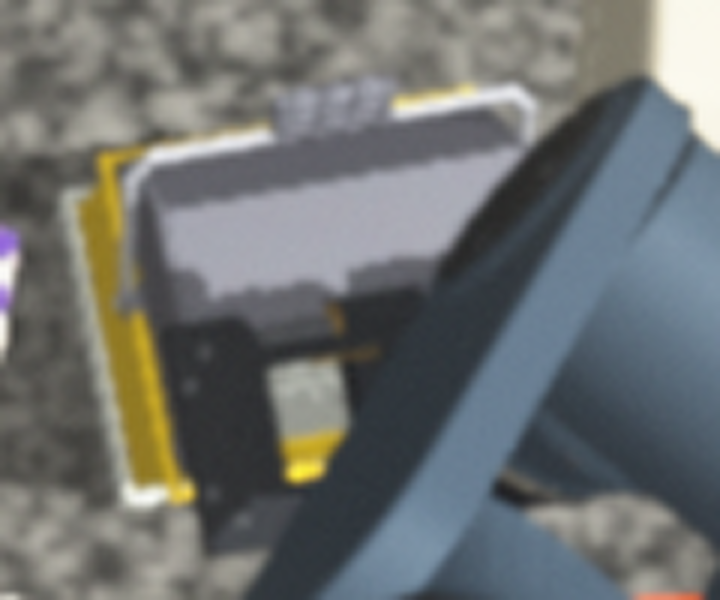

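Nearly shut; keep pressing gently until the force rises.

```bash
for i in 1; do python3 -m creep '[[[0,0,-3],0,0],[[0,0,0],0,0]]'; python3 -m creep '[[[0,0,-3],0,0],[[0,0,0],0,0]]';python3 -m creep '[[[0,0,-2],0,0],[[0,0,0],0,0]]'; done;  python3 - <<'E'
from h import *
st()
E
```

```text
time: 4.8
position: [0.4975, -0.2569, 0.1746]
tool_rot: [0.447, 0.548, -0.548, -0.447]
ft_force: [-0.6, -1.1, 0.4]
grip_width: 0.0007
time: 5.0
position: [0.5006, -0.2563, 0.1746]
tool_rot: [0.447, 0.548, -0.548, -0.447]
ft_force: [-0.4, -0.1, 0.5]
grip_width: -0.0001
time: 5.2
position: [0.5016, -0.2559, 0.1744]
tool_rot: [-0.446, -0.548, 0.548, 0.447]
ft_force: [-1.6, -0.3, -0.1]
grip_width: 0.0005
t 5.2 pos [ 0.5016 -0.2559  0.1744] loc [-0.0401  0.0007  0.1744] F [-1.6 -0.3 -0.1] w 0.001 q [-0.67  0.51  1.64 -0.    1.   -2.44]
```

```bash
python3 -m creep '[[[0,0,-2],0,0],[[0,0,0],0,0]]'; python3 -m creep '[[[0,0,-2],0,0],[[0,0,0],0,0]]'; python3 -m creep '[[[0,0,-1],0,0],[[0,0,0],0,0]]';  python3 - <<'E'
from h import *
st()
E
```

```text
time: 5.4
position: [0.5019, -0.2557, 0.1743]
tool_rot: [-0.445, -0.547, 0.549, 0.448]
ft_force: [-7.2, -1.8, 2.4]
grip_width: 0.0007
time: 5.6
position: [0.5022, -0.2556, 0.1742]
tool_rot: [-0.444, -0.546, 0.55, 0.449]
ft_force: [-10.1, -4.1, 3.7]
grip_width: 0.0005
time: 5.8
position: [0.5024, -0.2556, 0.1742]
tool_rot: [-0.444, -0.546, 0.551, 0.449]
ft_force: [-11.7, -3.6, 4.1]
grip_width: 0.0005
t 5.8 pos [ 0.5024 -0.2556  0.1742] loc [-0.0393  0.0008  0.1742] F [-11.7  -3.6   4.1] w 0.0 q [-0.67  0.51  1.63 -0.01  1.01 -2.44]
```

```bash
python3 -m creep '[[[0,0,8],0,0],[[0,0,20],0,0],[[0,0,30],0,0],[[0,-40,30],0,0],[[0,-40,20],0,0],[[0,0,0],0,0]]';  python3 - <<'E'
from h import *
st()
c=cam("top"); crop(c,370,180,490,280,6,"top5.png"); s=cam("scene"); crop(s,280,190,400,330,4,"sc5.png"); 
E
```

```text
time: 6.4
position: [0.4023, -0.2792, 0.2594]
tool_rot: [-0.452, -0.547, 0.548, 0.444]
ft_force: [1.0, -0.6, -1.4]
grip_width: 0.0002
t 6.4 pos [ 0.4023 -0.2792  0.2594] loc [-0.1421 -0.0023  0.2594] F [ 1.  -0.6 -1.4] w 0.0 q [-0.84  0.29  1.73  0.    1.11 -2.61]
```

View pics/sc5.png

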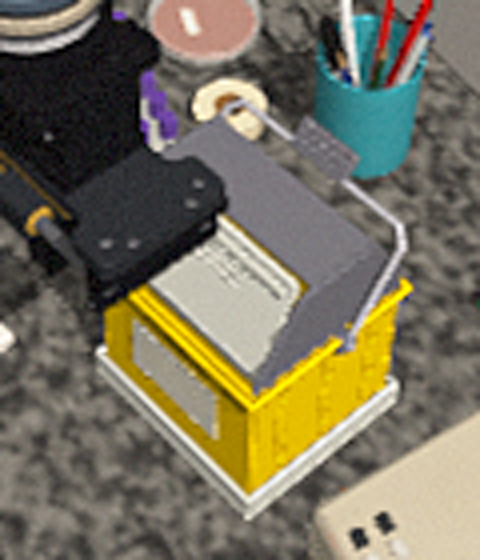

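View pics/top5.png

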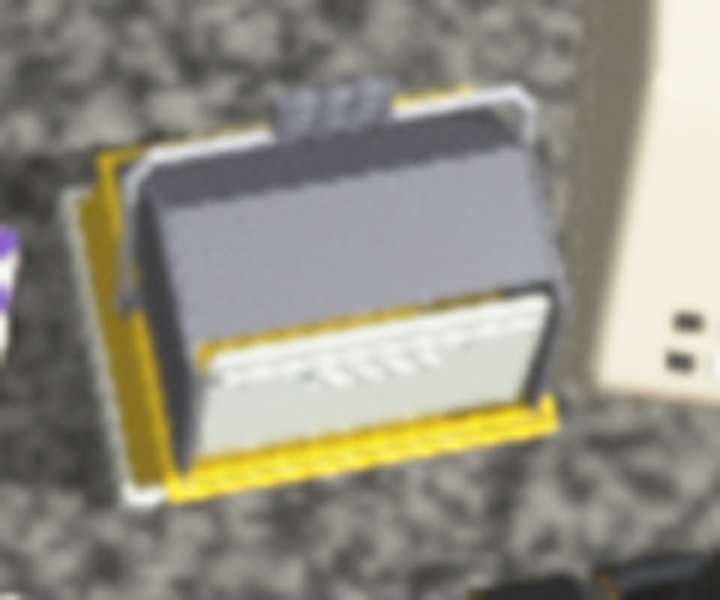

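```bash
python3 - <<'E'
from h import *
c=cam("top")
def P(u,v,z): return loc(plane(c,(370+u/6,180+v/6),z)).round(4)
print(P(210,362,.186),P(545,297,.186),P(375,330,.186)); crop(c,398,218,466,262,11,"top6.png")
E
```

```text
[-0.0214  0.062   0.186 ] [-0.0192 -0.0619  0.186 ] [-0.0203  0.0011  0.186 ]
```

View pics/top6.png

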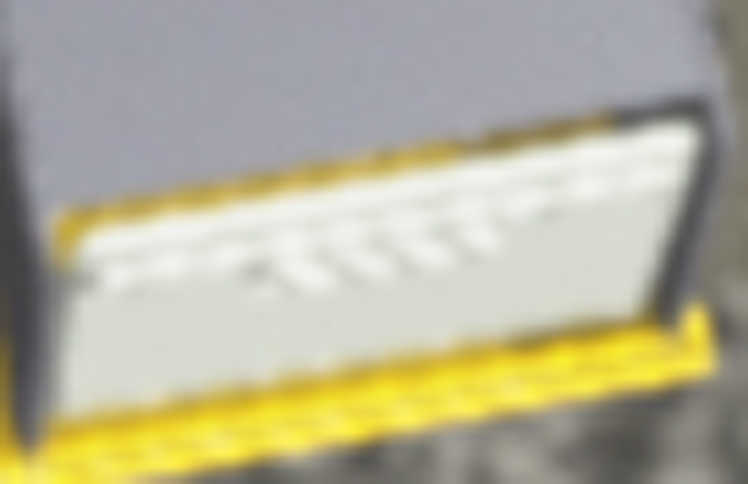

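```bash
python3 -m creep '[[[0,-10,-30],0,0],[[0,0,-45],0,0],[[0,0,-45],0,0],[[0,0,-45],0,0],[[0,0,-45],0,0],[[2,0,-35],0,0],[[0,0,-5],0,0],[[0,0,0],0,0]]';  python3 - <<'E'
from h import *
to(W(.105,0,.188))
c=cam("top"); crop(c,330,100,590,295,3,"top7.png"); s=cam("scene"); crop(s,260,130,420,330,3,"sc7.png"); 
E
```

```text
time: 7.35
position: [0.6462, -0.2228, 0.2618]
tool_rot: [-0.445, -0.548, 0.549, 0.448]
ft_force: [-0.8, -0.4, 0.3]
grip_width: 0.0007
t 7.35 pos [ 0.6462 -0.2228  0.2618] loc [0.1082 0.0041 0.2618] F [-0.8 -0.4  0.3] w 0.001 q [-0.5   0.58  1.22  0.    1.35 -2.27]
tool shift mm [-4.2 73.8  3. ]
```

View pics/sc7.png

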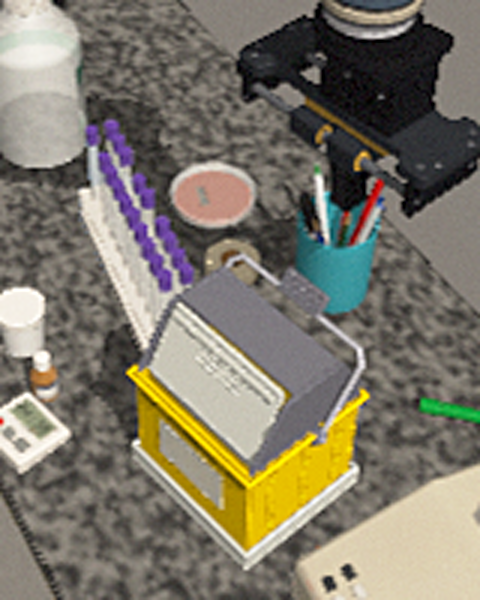

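View pics/top7.png

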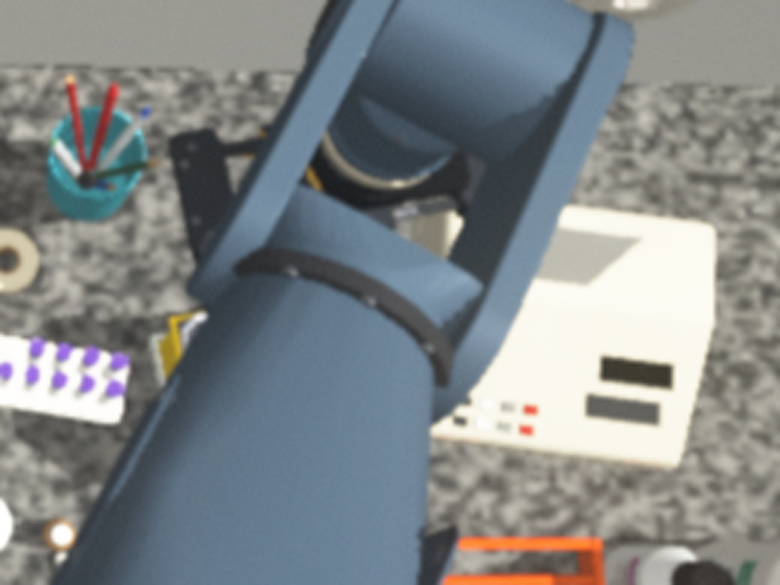

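```bash
python3 - <<'E'
from h import *
c=cam("top");s=cam("scene")
def tri(a,b):
    o1,d1=ray(c,a);o2,d2=ray(s,b); A=np.c_[d1,-d2]; t=np.linalg.lstsq(A,o2-o1,rcond=None)[0]
    p,q=o1+t[0]*d1,o2+t[1]*d2; return ((p+q)/2).round(3),np.linalg.norm(p-q).round(4),loc((p+q)/2).round(3)
print("red tip R",tri((368.5,128.5),(386.5,190)),"alt",tri((353.5,126),(379,178)),"blue",tri((378.5,137.5),(386.5,197)))
print("jug",tri((200,205),(268,126)))
E
```

```text
red tip R (array([ 0.771, -0.115,  0.139]), np.float64(0.0021), array([0.252, 0.085, 0.139])) alt (array([ 0.77 , -0.078,  0.157]), np.float64(0.0029), array([0.258, 0.121, 0.157])) blue (array([ 0.751, -0.139,  0.141]), np.float64(0.0021), array([0.228, 0.065, 0.141]))
jug (array([0.569, 0.247, 0.208]), np.float64(0.0031), array([0.127, 0.48 , 0.208]))
```

Pens stay below 0.16 m, so the body (≥0.25 m) clears them. Down behind the tab, then push forward.

```bash
python3 -m creep '[[[-4,30,0],0,0],[[0,30,2],0,0],[[0,13,0],0,0],[[0,0,0],0,0]]';  python3 - <<'E'
from h import *
to(W(.08,0,.19))
s=cam("scene"); crop(s,260,130,420,330,3,"sc8.png"); 
E
```

```text
time: 7.95
position: [0.6425, -0.2285, 0.1895]
tool_rot: [-0.445, -0.547, 0.548, 0.449]
ft_force: [-0.2, 0.4, 0.7]
grip_width: 0.0006
t 7.95 pos [ 0.6425 -0.2285  0.1895] loc [ 0.1035 -0.0007  0.1895] F [-0.2  0.4  0.7] w 0.001 q [-0.51  0.64  1.31  0.    1.2  -2.28]
tool shift mm [ 0.7 -0.4 23.5]
```

View pics/sc8.png

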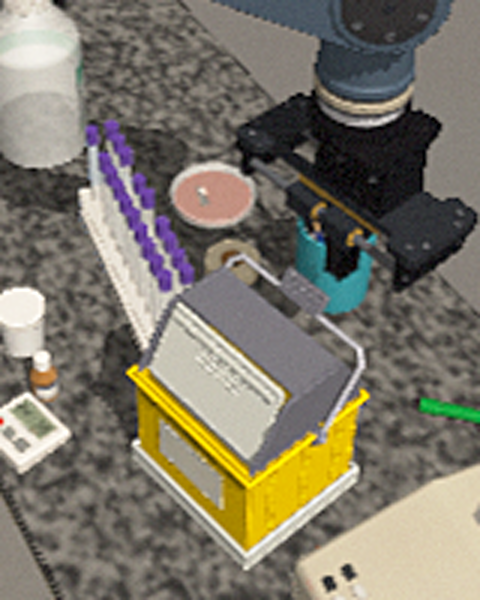

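```bash
python3 -m creep '[[[0,0,15],0,0],[[0,-1,12],0,0],[[0,-2,12],0,0],[[0,-2,10],0,0],[[0,0,10],0,0],[[0,0,0],0,0]]';  python3 - <<'E'
from h import *
st()
s=cam("scene"); crop(s,260,130,420,330,3,"sc9.png"); 
E
```

```text
time: 8.6
position: [0.5853, -0.2408, 0.1969]
tool_rot: [-0.447, -0.548, 0.548, 0.448]
ft_force: [0.9, 0.3, -0.6]
grip_width: 0.0004
t 8.6 pos [ 0.5853 -0.2408  0.1969] loc [ 0.045  -0.0013  0.1969] F [ 0.9  0.3 -0.6] w 0.0 q [-0.57  0.57  1.44 -0.    1.14 -2.34]
```

View pics/sc9.png

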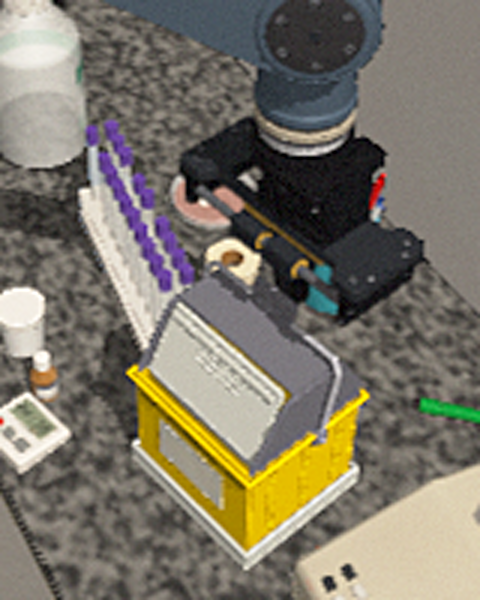

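```bash
python3 -m creep '[[[0,0,10],0,0],[[0,0,10],0,0],[[0,0,10],0,0],[[0,0,10],0,0],[[0,0,8],0,0],[[0,0,0],0,0]]';  python3 - <<'E'
from h import *
st()
s=cam("scene"); crop(s,260,130,420,330,3,"sc10.png"); 
E
```

```text
time: 9.25
position: [0.5384, -0.2503, 0.1965]
tool_rot: [-0.447, -0.548, 0.548, 0.448]
ft_force: [0.5, -0.2, 0.6]
grip_width: 0.0007
t 9.25 pos [ 0.5384 -0.2503  0.1965] loc [-0.0029 -0.0013  0.1965] F [ 0.5 -0.2  0.6] w 0.001 q [-0.62  0.52  1.54 -0.    1.09 -2.39]
```

View pics/sc10.png

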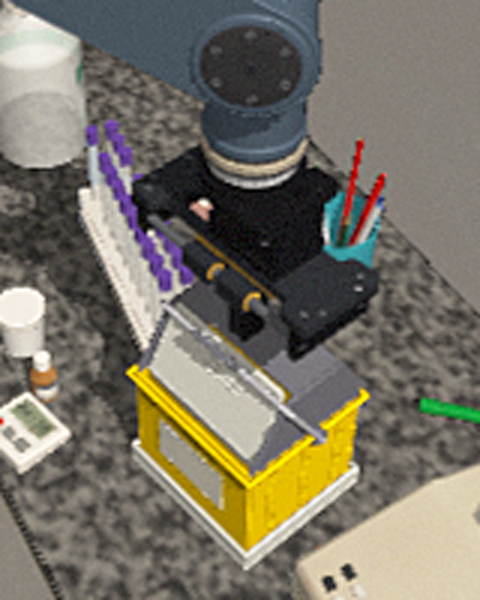

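```bash
python3 -m creep '[[[0,0,8],0,0],[[0,0,6],0,0],[[0,0,3],0,0],[[0,0,0],0,0]]'; python3 -m creep '[[[0,0,3],0,0],[[0,0,0],0,0]]';  python3 -m creep '[[[0,0,2],0,0],[[0,0,0],0,0]]'; python3 - <<'E'
from h import *
st()
E
```

```text
time: 9.7
position: [0.5227, -0.2536, 0.1965]
tool_rot: [-0.447, -0.548, 0.548, 0.447]
ft_force: [-0.0, 0.7, 0.5]
grip_width: 0.0006
time: 9.9
position: [0.5209, -0.2543, 0.1968]
tool_rot: [0.448, 0.548, -0.547, -0.446]
ft_force: [1.6, 0.7, -0.4]
grip_width: 0.0001
time: 10.1
position: [0.5204, -0.2545, 0.197]
tool_rot: [0.449, 0.549, -0.547, -0.446]
ft_force: [4.8, 1.5, -1.1]
grip_width: 0.0006
t 10.1 pos [ 0.5204 -0.2545  0.197 ] loc [-0.0214 -0.0018  0.197 ] F [ 4.8  1.5 -1.1] w 0.001 q [-0.65  0.49  1.58  0.    1.06 -2.42]
```

Firm contact at the predicted place (x ≈ −0.0215). Back off and look.

```bash
python3 -m creep '[[[0,0,-10],0,0],[[0,-20,-20],0,0],[[0,-40,-20],0,0],[[30,-20,0],0,0],[[45,0,0],0,0],[[45,0,0],0,0],[[45,0,0],0,0],[[30,0,0],0,0]]';python3 -m creep '[[[45,0,0],0,0],[[45,0,20],0,0],[[45,0,20],0,0],[[0,0,0],0,0]]';  python3 - <<'E'
from h import *
st()
c=cam("top"); crop(c,370,180,490,280,6,"top11.png"); s=cam("scene"); crop(s,280,190,400,330,4,"sc11.png"); 
cv2.imwrite("pics/topf.png",c["pixels"][:,:,::-1])
E
```

```text
time: 10.9
position: [0.5264, -0.0508, 0.2764]
tool_rot: [-0.446, -0.548, 0.549, 0.447]
ft_force: [0.2, -0.7, 0.6]
grip_width: 0.0004
time: 11.3
position: [0.4563, 0.0748, 0.276]
tool_rot: [-0.443, -0.548, 0.55, 0.447]
ft_force: [0.4, 0.2, 0.1]
grip_width: 0.0004
t 11.3 pos [0.4563 0.0748 0.276 ] loc [-0.018   0.3337  0.276 ] F [0.4 0.2 0.1] w 0.0 q [-0.08  0.24  1.75  0.    1.16 -1.86]
```

View pics/sc11.png

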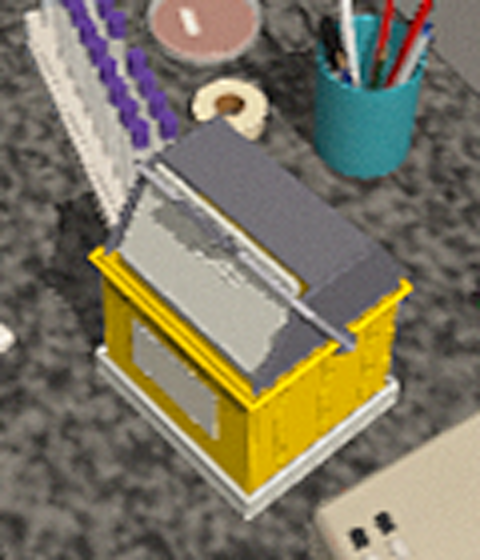

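View pics/top11.png

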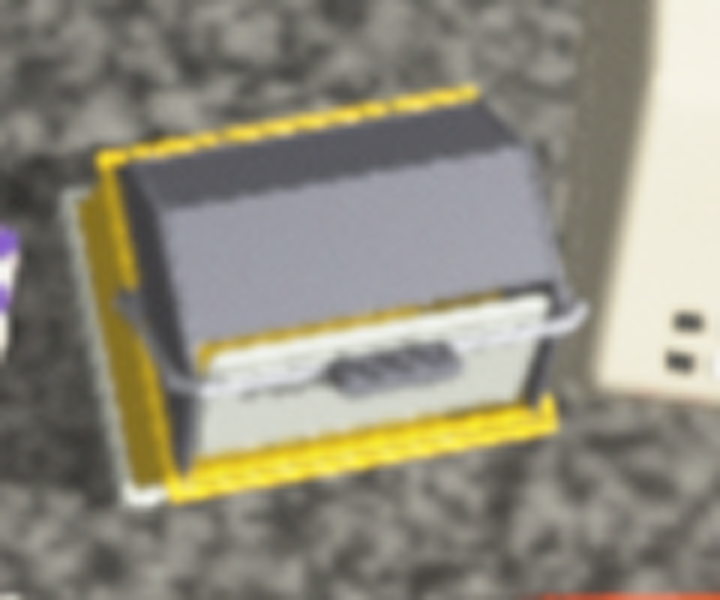

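View pics/topf.png

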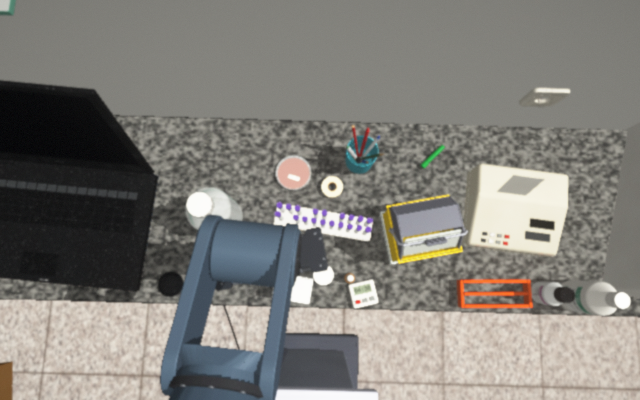

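```bash
python3 - <<'E'
from h import *
c=cam("top")
def P(u,v,z): return loc(plane(c,(370+u/6,180+v/6),z)).round(4)
print("tab",P(393,368,.194),"edge",P(210,362,.186),P(545,297,.186)); st()
print(robot.hand_in())
E
```

```text
tab [-0.0349 -0.0002  0.194 ] edge [-0.0214  0.062   0.186 ] [-0.0192 -0.0619  0.186 ]
t 11.45 pos [0.4623 0.0706 0.2769] loc [-0.0131  0.3284  0.2769] F [-0.8 -0.4  0.2] w 0.001 q [-0.09  0.24  1.74 -0.    1.15 -1.86]
the job is handed in; nothing more can be done
None
```

I shut the hopper and flipped the bail over the front of it, then handed the job in at 11.45 s with the arm clear of everything.

- **Hopper:** I pushed it by the upper edge with the closed fingers until it met its stop, at about 13 N. In the top view afterwards its edge was at x ≈ −20 mm in the container's frame, against −21 mm for fully shut. I did not touch the tube.
- **Tube:** I did not see it land. It is no longer in view now that the hopper is shut.
- **Bail:** I pushed its tab from behind past upright, let it fall forward, and then seated it with about 5 N. In the last picture its bar lies across the front of the hopper, with the tab at x ≈ −35 mm; I expected −34 mm.
- **Surroundings:** The last top view shows the cup, vial, dish and jug where they were. The arm partly covers the jug there. No check failed or disagreed.

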